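Set out the resin mixing station from a nested stack

TASK

Set out the resin-mixing station from the nested stack of mixing ware. Work the funnel on top loose by twisting it as you lift it out, and seat it fully in the mouth of the glass jar; then stand the shallow cup in the middle of the scale's pan, the medium cup on the middle of the warming plate, and the deep cup right down in the bored hole of the plywood block, all upright and let go.

Things in the scene. Friction and masses are not known exactly. Their poses are not given: they have to be found in the camera images.
- funnel: Grey plastic funnel on top of the stack, 62 mm tall; origin: centre of its spout's lower end, z up. Top 24 mm: upright collar 57 mm wide, to grip from above, across y (a hanging loop sticks out 14 mm at +x). Under it a ledge steps in to 46 mm, then a cone down to a 13 mm spout. Sunk 38 mm into the shallow cup, ledge on its rim; turn it 30 degrees or so while it is still coming out of that cup.
- shallow_cup: White plastic stacking cup, second from the top, 48 mm tall; origin: centre of its underside, z up. Top 24 mm: upright collar 60 mm wide (mouth 50 mm), to grip from above; under a ledge the body tapers from 49 mm to a foot of 42 mm. It starts sunk 24 mm in the medium cup, ledge on that cup's rim, its whole collar showing.
- medium_cup: White plastic stacking cup, third from the top, 68 mm tall; origin: centre of its underside, z up. Top 24 mm: upright collar 63 mm wide (mouth 53 mm), to grip from above; under a ledge the body tapers from 52 mm to a foot of 44 mm. It starts sunk 44 mm in the deep cup, ledge on that cup's rim, its whole collar showing.
- deep_cup: White plastic stacking cup, the lowest of the stack, standing on the bench, 90 mm tall; origin: centre of its underside, z up. Top 24 mm: upright collar 66 mm wide (mouth 56 mm), to grip from above; under a ledge the body tapers from 58 mm to a foot of 50 mm. Power tools up to 240 mm high lie amid the work, a drawer unit 270 mm high left of it (y over 0.32): carry high.
- jar_mouth (a point): Centre of the mouth of the empty clear glass jar, in the plane of its rim, 84 mm above the bench. The jar is 72 mm wide, with a neck of 60 mm and a mouth of 51 mm inside diameter, fixed. Seated in it, the funnel's ledge rests on the rim: the spout end is then 38 mm below this point.
- scale_pan (a point): Centre of the top of the round steel pan (80 mm wide, 28 mm above the bench) of a small light-grey bench scale, 104 x 90 mm, fixed. x points from its display strip towards the pan.
- warmer_plate (a point): Centre of the top of the round aluminium plate (20 mm above the bench) of a black round warming plate 94 mm wide, fixed. The plate is 77 mm wide with a rim round it 4 mm higher.
- cup_hole (a point): Centre of the mouth of the round hole bored in a square plywood block, 90 x 90 x 40 mm, fixed. The mouth is 40 mm above the bench; the hole is 62 mm wide with a slight chamfer, 25 mm deep, with a flat floor. The deep cup stands on that floor.
Mind the look-alikes: they are no part of the job. Leave any green look-alike of the medium_cup alone. What is shaped like the deep_cup but green is not meant.

How it is judged (in metres and radians):
On the way:
1. the funnel is turned by at least 15 degrees against the shallow cup while it is being lifted out of it (z of funnel in the frame of shallow_cup between 0.0125 and 0.048 m and horizontal distance between funnel and shallow_cup below 0.02 m and angle between the x axis of funnel and the x axis of shallow_cup, either way round above 0.26 rad).
At the end, for the whole second after the job is handed in: Funnel down in the jar's mouth (8 mm), shallow cup on the scale's pan (within 15 mm of its centre), medium cup on the warming plate (15 mm), deep cup on the floor of the plywood block's hole; all four upright within 4.5 degrees, at rest (horizontal distance between funnel and jar_mouth below 0.008 m and z of funnel in the frame of jar_mouth between -0.042 and -0.033 m and horizontal distance between shallow_cup and scale_pan below 0.015 m and z of shallow_cup in the frame of scale_pan between -0.003 and 0.004 m and horizontal distance between medium_cup and warmer_plate below 0.015 m and z of medium_cup in the frame of warmer_plate between -0.003 and 0.003 m and horizontal distance between deep_cup and cup_hole below 0.01 m and z of deep_cup in the frame of cup_hole between -0.029 and -0.021 m and linear speed of each of funnel, shallow_cup, medium_cup, deep_cup below 0.02 m/s and angular speed of each of funnel, shallow_cup, medium_cup, deep_cup below 0.3 rad/s and angle between each of funnel, shallow_cup, medium_cup, deep_cup's own z axis and vertical below 0.08 rad); the robot touches nothing.
It also fails if it takes over 128 s, if anything falls off the work surface, if the arm or the gripper's body presses on something with over 40 N, if the wrist force passes 120 N, or if a joint passes its speed limit or range.

ROBOT

A 6-joint arm with a two-finger parallel gripper is mounted at the origin on the work surface; the furniture and walls round the work are solid. World frame = base frame: x ahead of the robot, y to its left, z up, the work surface at z = 0. Lengths are in mm, angles in rad, forces in N, time in s.
With the tool pointing down it reaches from about 350 to 975 mm from the base axis. Payload 7.1 kg.
Tool frame: the origin (TCP) lies at the very end of the fingers, on their centre line; the grasp point (between the pads) lies 19 mm behind it (ctrl.grasp_offset is the distance from the TCP to the grasp point, in mm); z points along the fingers, y is the line along which they close (so a half turn about z gives the same grasp; the last joint's range is limited). The gripper opens to 88 mm and grips with 3 to 60 N. Pads are 20 mm wide; open, the fingers measure 115 mm over their backs; the gripper's body (75 mm by 178 mm) begins 61 mm behind the grasp point.
Start: joints at [1.234, 0.423, 1.63, -0, 1.089, -0.019], TCP at [195.266, 593.697, 222.675] pointing down, gripper open.
Joint ranges: [-3, 3], [-0.9, 2.11], [0.09, 2.58], [-1.31, 4.45], [0.11, 2.69], [-2.54, 2.54]. Speed limits (rad/s): [2.39, 2.39, 3.01, 3.14, 3.14, 3.14].

INTERFACE

Orientations are given as a rotation vector (axis times angle).
In Python, from workcell import ctrl, viewer, ticket, models gives the robot as it stands.
- The arm moves only by the tool play_rows, never from a script. Its arguments are lists of equal length, an entry for each row: "dp": the shift along the world's x, y, z in mm, a list of three; "yaw": the turn about the world's z in degrees. In form: {"dp": [[tx, ty, tz], ...], "yaw": [yaw, ...]}. A call has 1 to 8 rows; each row shifts and turns the commanded pose from where the row before left it; what a row does not reach is not made up. A row lasts 1/12 s, in which the tool goes at most 41.7 mm and 7.16 degrees, less where a joint would pass 70% of its speed; a pose out of reach is approached as far as the arm can. A call is refused whole if a number of a shift passes 41.7 or a number of a turn 7.16, either way. A call with a gripper value outside its range is refused whole. "gripper" is the closure, from 0 (fully open) to 1 (shut), set as the call begins (left out, the last holds). The fingers move at their own pace and stop on an object; the grip force is fixed at half the most. Time passes only in rows, so rows that do not move let the fingers close. It gives the time, the measured TCP pose, the force, the opening and the grip force at its end, in the units of the state.
- ctrl.get_obs(): the state, without advancing time (a new reading comes with each control period).
- viewer.get_image(name): name is "side" or "top" or "wrist"; returns a dict with "pixels" (384x512x3 uint8, red, green, blue), "range_z" (384x512 float32, mm along the optical axis (not along the pixel's ray), 0 where there is no reading), "fx", "fy", "cx", "cy" (pixels), "T" (4x4, takes a point from camera to world coordinates); the wrist camera has in their place "hand_eye" (4x4, takes a point from camera to tool coordinates, whose origin is the TCP and whose axes are the flange's). Camera axes: x right, y up, looking along -z (the intrinsics and any distortion apply to the point x, -y, -z); pixel columns grow to the right and rows downward; lengths in mm; the calibration is good to about 2 mm. A picture is of the moment at which its call begins: read the wrist's pose just before it.
- ticket.close_job(): hands the job in; it is judged then, once.
Trained networks look in a picture, given as the dict that the camera call returned (one of the last four; its "shot" number tells which), for a name from the list of things; names that differ only in an ending like _2 or _b are one class to them, and where a whole thing is asked for, a point or a joint stands for the part that bears it (a point fixed in the world has none). Each returns a list of dicts, best first, with "conf" (0 to 1); they miss things now and then, are a little off and sometimes report something else, mostly with a low value. They report only what shows in the picture. A call takes as long as a camera call. They do not tell look-alikes from the thing itself.
- models.look_for(picture, name): "bbox" ([centre column, centre row, width, height] in pixels, round what is visible of it).
- models.landmark_of(picture, name): "location" ([column, row] in pixels: a listed point, or the origin of a listed thing).
The state is a dict: "t": time; "qpos": joint angles; "qvel": joint speeds; "joint_torque": joint torques, N m; "ee_pos": TCP position; "orientation": TCP orientation; "ft_force": force on the tool from outside, world axes, zero at the start; "moment": the same for the moment, N m; "width": finger opening in mm; "grasp_force": force on a finger pad.
Only numpy, scipy, OpenCV 4.12 (cv2) and the standard library are available. Lean on these libraries where they do the work, as an engineer would, in place of code of your own. Each camera call takes 0.05 s, during which the arm holds its last target. There are 200 camera calls.

## Working session

There is one attempt and no reset: what is moved stays moved. The work goes in short steps, Python scripts to look and compute and a tool call to move; the robot and the scene stay as the last step left them, time stands still between calls to the robot, and variables do not carry over. Pictures are saved under pics/ and viewed, at most 14 in all, crops included, and the job is handed in when it is done.

Besides the shell and the picture viewer there is one more tool, called after "Emit:" as name([rows], argument=value, ...), one row to a line, values as JSON. play_rows: Moves the arm, as the interface text tells. Its arguments: {"type":"object","properties":{"dp":{"type":"array"},"yaw":{"type":"array"},"gripper":{"type":"number"}},"required":["dp","yaw"]}

```bash
mkdir -p pics; ls
cat > h.py <<'E'
import numpy as np, cv2
from workcell import ctrl, viewer, ticket, models
from scipy.spatial.transform import Rotation as R
def cam(name):
    o=ctrl.get_obs(); p=viewer.get_image(name)
    if 'T' in p: T=np.array(p['T'])
    else:
        W=np.eye(4); W[:3,:3]=R.from_rotvec(o['orientation']).as_matrix(); W[:3,3]=o['ee_pos']; T=W@np.array(p['hand_eye'])
    p['Tw']=T; return p
def ray(p,u,v):
    d=np.array([(u-p['cx'])/p['fx'],-(v-p['cy'])/p['fy'],-1.]); return p['Tw'][:3,3],p['Tw'][:3,:3]@d
def atz(p,u,v,z):
    o,d=ray(p,u,v); return o+d*(z-o[2])/d[2]
def cloud(p):
    v,u=np.mgrid[:384,:512]; z=p['range_z'].astype(float)
    c=np.stack([(u-p['cx'])/p['fx']*z,-(v-p['cy'])/p['fy']*z,-z],-1)
    w=c@p['Tw'][:3,:3].T+p['Tw'][:3,3]; w[z<=0]=np.nan; return w
def save(p,n): cv2.imwrite(f'pics/{n}.png',p['pixels'][:,:,::-1])
names=['funnel','shallow_cup','medium_cup','deep_cup','jar_mouth','scale_pan','warmer_plate','cup_hole']
E
python3 - <<'E'
from h import *
np.set_printoptions(precision=1,suppress=True)
ims=[]
for c in ['top','side']:
    p=cam(c); save(p,c+'0'); w=cloud(p); print(c,[k for k in p if k not in('pixels','range_z')],p['Tw'][:3,3])
    for n in names:
        for r in models.landmark_of(p,n)[:3]:
            u,v=r['location']; print(n,round(r['conf'],2),np.array([u,v]),w[int(np.clip(v,0,383)),int(np.clip(u,0,511))])
o=ctrl.get_obs(); print(o)
E
```

```text
pics
top ['fx', 'fy', 'cx', 'cy', 'T', 'shot', 'Tw'] [ 210.7    0.7 1192.9]
funnel 0.88 [212.8 176.4] [455.5 126.7  89. ]
shallow_cup 0.47 [212.3 177.1] [452.5 126.3  91.3]
medium_cup 0.97 [149.6 139.7] [570.1 306.9   2.4]
medium_cup 0.51 [212.5 177.3] [452.5 126.3  91.3]
medium_cup 0.43 [214.4 182. ] [425.6 113.2 162.1]
deep_cup 0.82 [169.4 252.1] [275.7 235.9   2.8]
deep_cup 0.52 [217.9 182.8] [428.9 108.  147.4]
jar_mouth 0.55 [339.7 193.7] [ 437.5 -193.2    7. ]
scale_pan 0.8 [167.5 191.7] [427.6 245.9  25.9]
warmer_plate 0.92 [383.8 146.4] [ 561.1 -305.1   24.5]
cup_hole 0.86 [313.  146.5] [ 559.5 -124.6   13.3]
side ['fx', 'fy', 'cx', 'cy', 'T', 'shot', 'Tw'] [  50.  -827.2  713. ]
funnel 0.89 [249.4 168.5] [428.7 104.2 106.2]
shallow_cup 0.74 [254.3 164.5] [440.2  98.5 118.5]
medium_cup 0.56 [253.7 186.6] [378.6 -42.  152.6]
medium_cup 0.47 [379.2 281.9] [ 561.4 -291.3   18.2]
jar_mouth 0.57 [297.  243.8] [ 437.5 -151.9   54.1]
scale_pan 0.79 [231. 173.] [420.8 220.6  26.7]
scale_pan 0.48 [333.4 228.8] [564.3 -99.8  18.6]
warmer_plate 0.94 [381.8 280.8] [ 566.9 -290.7   18.5]
cup_hole 0.59 [333.9 229.7] [565.5 -98.6  14.3]
{'t': 0.9, 'qpos': array([ 1.2,  0.4,  1.6,  0. ,  1.1, -0. ]), 'qvel': array([-0.,  0., -0., -0.,  0., -0.]), 'joint_torque': array([  0. , -54.5, -27.4,   0.1,   0. ,  -0. ]), 'ee_pos': array([195.3, 593.7, 222.7]), 'orientation': array([-0.5, -3.1, -0. ]), 'ft_force': array([ 0.3,  0.4, -0.4]), 'moment': array([-0.,  0.,  0.]), 'grasp_force': 0.0, 'width': 87.54998743277841}
```

View pics/top0.png

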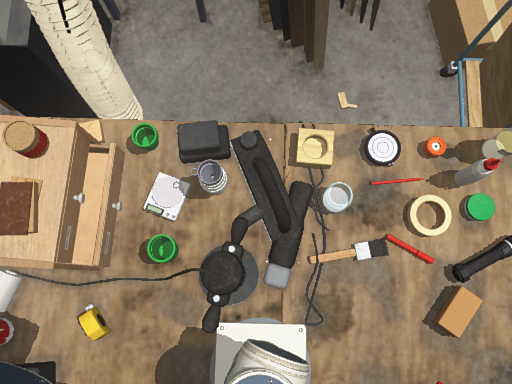

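View pics/side0.png

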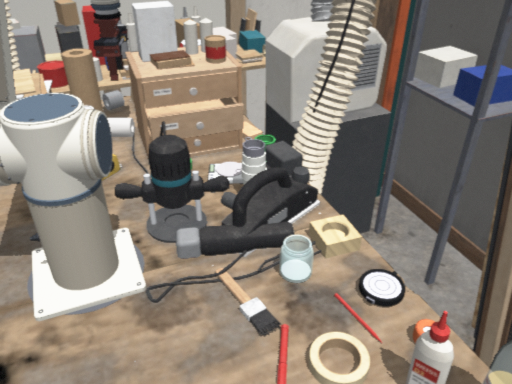

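The white/grey nested stack is at top (212,176). The green cups at (145,135) and (161,248) are look-alikes and I'll leave them. The scale is at (167,195), jar (338,197), block (314,147) and warmer (382,148). Next I'll measure clearances and confirm with an enlarged crop.

Run:
```python
from h import *
np.set_printoptions(precision=1,suppress=True,linewidth=250)
p=cam('top'); w=cloud(p); s=cam('side'); ws=cloud(s)
W=np.concatenate([w.reshape(-1,3),ws.reshape(-1,3)]); W=W[~np.isnan(W).any(1)]
# height map 20mm
xs=np.arange(280,700,20); ys=np.arange(300,-400,-20)
H=np.full((len(xs),len(ys)),-1)
i=np.floor((W[:,0]-280)/20).astype(int); j=np.floor((320-W[:,1])/20).astype(int)
ok=(i>=0)&(i<len(xs))&(j>=0)&(j<len(ys))&(W[:,2]<500)
np.maximum.at(H,(i[ok],j[ok]),W[ok,2].astype(int))
print('      '+' '.join('%4d'%y for y in ys))
for k in range(len(xs))[::-1]: print('%4d: '%xs[k]+' '.join('%4d'%h for h in H[k]))
def rf(p,box,z):
    pass
im=cv2.hconcat([cv2.resize(p['pixels'][150:225,135:235],(800,600),interpolation=cv2.INTER_CUBIC)])
cv2.imwrite('pics/c1.png',im[:,:,::-1])
print('yaw',R.from_rotvec(ctrl.get_obs()['orientation']).as_matrix())
m=(w[...,2]>157)&(np.hypot(w[...,0]-430,w[...,1]-113)<60); print('top funnel',m.sum(),np.nanmean(w[m],0),np.nanmin(w[m],0),np.nanmax(w[m],0))
```

```text
300  280  260  240  220  200  180  160  140  120  100   80   60   40   20    0  -20  -40  -60  -80 -100 -120 -140 -160 -180 -200 -220 -240 -260 -280 -300 -320 -340 -360 -380
 680:   -1   -1   -1   -1   -1   -1   -1   -1   -1   -1   -1   -1   -1   -1   -1   -1   -1   -1   -1   -1   -1   -1   -1   -1   -1   -1   -1   -1   -1   -1   -1   -1   -1   -1   -1
 660:   -1   -1   -1   -1   -1   -1   -1   -1   -1   -1   -1   -1   -1   -1   -1   -1   -1   -1   -1   -1   -1   -1   -1   -1   -1   -1   -1   -1   -1   -1   -1   -1   -1   -1   -1
 640:   -1   -1   -1   -1   -1   -1   -1   -1   -1   -1   -1   -1   -1   -1   -1   -1   -1   -1   -1   -1   -1   -1   -1   -1   -1   -1   -1   -1   -1   -1   -1   -1   -1   -1   -1
 620:    5    1    3    0    2    4    1    0   -1    1    3    2    4    0    1    1    1    3    3    4    3    4    3    3    4    4    4    4    2    5    0   -1    1    3    4
 600:    1    4    4    4    3    1    2   -1   -1   42   41    5    4    5    3    3    5    2    6    3   39    5   13    4    4    5    6    5    5   19   27   26   23    4    8
 580:   70   69   67 
[... 2308 characters left out ...]
  3    5    5    5   25
 320:    3    3    3    3    4    4    7    4    5    2    4    5  133  135  126    4   73  134  140  127   65   52   48   10   20    4    6    4    5    5   16   19   18   12    4
 300:    5    4   89   93   91   90    4    3    3    3    6    3  129  128  110    4   65   66   72   70   63    5   48   13    7    5    6   21   21   19   20   20   17   17   19
 280:    4    3   93   67    6   93    3    3    3   14   14  132  152  133   12    5   46   68   72   70   57    3   36   13   17   19   18   20   22   21   19   17    7   14   17
yaw [[-0.9  0.3 -0. ]
 [ 0.3  0.9 -0. ]
 [-0.  -0.  -1. ]]
top funnel 138 [450.  132.7 161.1] [422.9  98.3 157. ] [479.4 168.7 165.4]
```

View pics/c1.png

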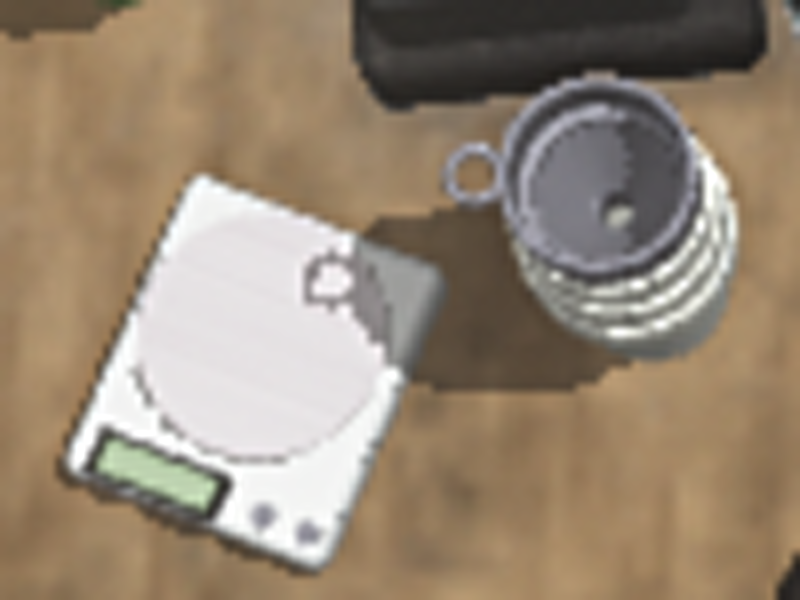

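The crop confirms it: the stack is a grey funnel over white cups, with the funnel's loop pointing to +y at crop (473,175). So I'll grip the funnel along world x. I'm moving up and over the stack now.

Emit:
play_rows([
  [0,0,40],
  [0,0,40],
  [0,0,40],
  [18,-33,0],
  [18,-33,0],
  [18,-33,0],
  [18,-33,0],
  [18,-33,0],
], yaw=[0,0,0,-5,-5,-5,-5,-5])

```text
t: 1.67
ee_pos: [285.6, 427.1, 342.8]
orientation: [1.162, 2.919, 0.001]
ft_force: [0.2, 1.1, 0.4]
width: 88.2
grasp_force: 0.0
```

Emit:
play_rows([
  [18,-33,0],
  [18,-33,0],
  [18,-33,0],
  [18,-33,0],
  [18,-33,0],
  [18,-33,0],
  [18,-33,0],
  [18,-33,0],
], yaw=[-5,-5,-5,-5,-5,-5,-5,-5])

```text
t: 2.33
ee_pos: [429.7, 162.9, 343.0]
orientation: [2.091, 2.344, 0.001]
ft_force: [0.3, 0.4, -0.5]
width: 88.2
grasp_force: 0.0
```

Emit:
play_rows([
  [10,-20,0],
  [0,0,0],
  [0,0,0],
], yaw=[-5,0,0])

```text
t: 2.58
ee_pos: [439.6, 143.8, 342.7]
orientation: [-2.189, -2.254, -0.0]
ft_force: [-0.4, 0.5, 0.4]
width: 87.9
grasp_force: 0.0
```

```bash
cat >> h.py <<'E'
def tooly():
    m=R.from_rotvec(ctrl.get_obs()['orientation']).as_matrix(); return np.degrees(np.arctan2(m[1,1],m[0,1]))
def fitc(P):
    A=np.c_[2*P[:,:2],np.ones(len(P))]; b=(P[:,:2]**2).sum(1); s=np.linalg.lstsq(A,b,rcond=None)[0]
    return s[0],s[1],np.sqrt(s[2]+s[0]**2+s[1]**2)
E
python3 - <<'E'
from h import *
np.set_printoptions(precision=1,suppress=True,linewidth=250)
p=cam('wrist'); save(p,'w1'); w=cloud(p); o=ctrl.get_obs(); print(o['ee_pos'],tooly(),o['t'],o['qpos'],p['hand_eye'])
for n in names[:4]+['scale_pan']:
    for r in models.landmark_of(p,n)[:2]:
        print(n,round(r['conf'],2),np.array(r['location']),atz(p,*r['location'],28 if n=='scale_pan' else 100))
m=np.abs(w[...,2]-162)<6; print(m.sum(),np.nanmean(w[m],0))
E
```

```text
[439.2 144.6 342.7] 1.7924100469311943 2.6333 [0.3 0.  1.8 0.  1.3 0.3] [[   0.     1.     0.3   76. ]
 [   1.    -0.    -0.    -0.6]
 [  -0.     0.3   -1.  -162.4]
 [   0.     0.     0.     1. ]]
funnel 0.97 [265.4 172. ] [452.5 127.  100. ]
shallow_cup 0.5 [262.9 174.8] [449.2 122.9 100. ]
medium_cup 0.6 [339.4  45. ] [537.3 289.6 100. ]
medium_cup 0.57 [261.9 164.7] [447.3 137.  100. ]
deep_cup 0.93 [159.4  85.3] [313.3 235.9 100. ]
deep_cup 0.65 [259.5 159.1] [443.8 144.7 100. ]
scale_pan 0.89 [252.1  86.5] [430.3 241.2  28. ]
1840 [384.5  69.1 161.1]
```

View pics/w1.png

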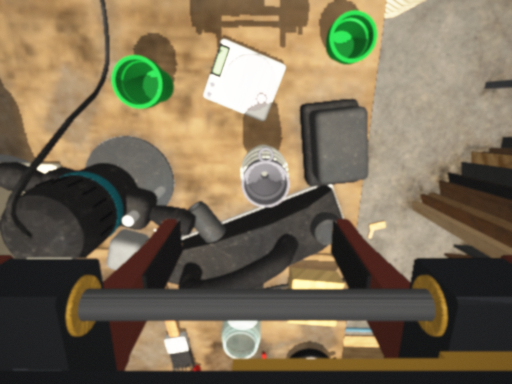

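The wrist view (up = +y, right = +x) shows the funnel at (265,180), the scale at (245,78) and the green cups at (140,82) and (352,38). Next I'm fitting the rim circle and scale pan.

Run:
```python
from h import *
np.set_printoptions(precision=1,suppress=True,linewidth=250)
p=cam('wrist'); w=cloud(p); 
m=(w[...,2]>156)&(w[...,2]<168)&(np.hypot(w[...,0]-450,w[...,1]-122)<55); P=w[m]
print(len(P),P.min(0),P.max(0))
Q=P
for _ in range(5):
    c=fitc(Q); d=np.hypot(P[:,0]-c[0],P[:,1]-c[1])-c[2]; Q=P[np.abs(d)<4]
print('fit',c,len(Q),Q[:,2].mean())
out=P[np.hypot(P[:,0]-c[0],P[:,1]-c[1])>c[2]+5]; print('loop',len(out),out.mean(0) if len(out) else '')
# all points near, height profile of outer ring
for z0,z1 in [(8,60),(66,90),(90,114),(114,138),(138,160)]:
    m=(w[...,2]>z0)&(w[...,2]<z1)&(np.hypot(w[...,0]-450,w[...,1]-122)<60); print(z0,m.sum(),w[m].min(0),w[m].max(0))
im=cv2.resize(p['pixels'][140:215,215:315],(800,600),interpolation=cv2.INTER_CUBIC); cv2.imwrite('pics/c2.png',im[:,:,::-1])
for n in range(155,180,2): print(n,w[n,240:290:3,2])
```

```text
535 [422.4  98.  156.1] [478.5 169.8 163.6]
fit (np.float64(450.67373801005954), np.float64(126.98394419871397), np.float64(26.98110911798859)) 460 160.99478679416038
loop 73 [449.2 164.7 161.1]
8 5 [438.3 148.4   8.6] [449.7 151.6  19.9]
66 119 [419.2 131.1  67.7] [480.6 159.1  90. ]
90 191 [419.1 120.8  90. ] [482.3 158.  113.9]
114 982 [420.4 104.7 114. ] [480.4 156.3 138. ]
138 689 [421.4 100.2 138. ] [478.7 169.6 160. ]
155 [ -0.1  -1.1  -0.7  90.9  98.6 113.5 113.3 160.2 121.6 121.1 118.7 161.3 110.6  90.3  -1.8   2.4  -0.3]
157 [  0.7  -0.1  82.1  98.  114.4 117.9 127.  160.8 134.8 136.2 133.5 162.4 116.9 110.1  90.4   0.8   0.4]
159 [ -1.    0.8  89.8 114.6 120.3 133.4 137.7 161.9 142.3 141.7 137.3 160.7 132.8 116.6 100.6  -1.7   1.4]
161 [  1.2  -0.6 104.  119.1 133.7 139.3 147.1 160.6 159.9 153.6 162.2 146.4 137.  135.4 114.7  89.8  -1.3]
163 [  0.3  90.1 114.2 133.9 136.8 151.2 158.6 162.9 162.3 161.  161.7 160.7 153.8 136.  132.   89.1  -0.7]
165 [  1.3  89.2 123.  138.1 153.4 161.6 161.6 162.3 134.1 133.9 139.9 162.2 161.7 155.1 138.  114.3  -0.2]
167 [  0.6 110.6 137.8 149.3 161.1 161.  133.1 130.3 128.3 129.6 131.  132.9 140.8 161.5 152.7 136.4   0.2]
169 [  1.1 113.8 137.3 161.5 161.7 133.6 130.  125.4 123.1 125.1 127.  130.1 133.8 139.2 162.2 136.    0.5]
171 [  0.2 117.1 151.  162.1 138.8 129.6 126.  122.2 118.4 119.5 123.2 125.8 131.7 141.1 161.1 161.6  -0.9]
173 [ -0.5 138.  161.5 141.  132.4 129.1 123.6 116.1  92.9 114.7 119.6 123.4 128.9 134.2 139.9 162.7 137.9]
175 [  0.8 138.6 160.7 140.4 132.  127.1 120.4 114.8  92.8  93.  117.3 124.1 127.2 132.5 142.  161.4 138.8]
177 [ -0.3 138.1 161.8 135.1 129.9 124.6 119.1 114.7  99.  104.9 115.9 122.2 125.5 132.5 140.2 139.7 161.4]
179 [  0.  163.6 140.3 135.8 131.2 126.5   nan 116.1 109.2 115.  116.9 122.  125.9 130.8 135.3 139.2 160.7]
```

View pics/c2.png

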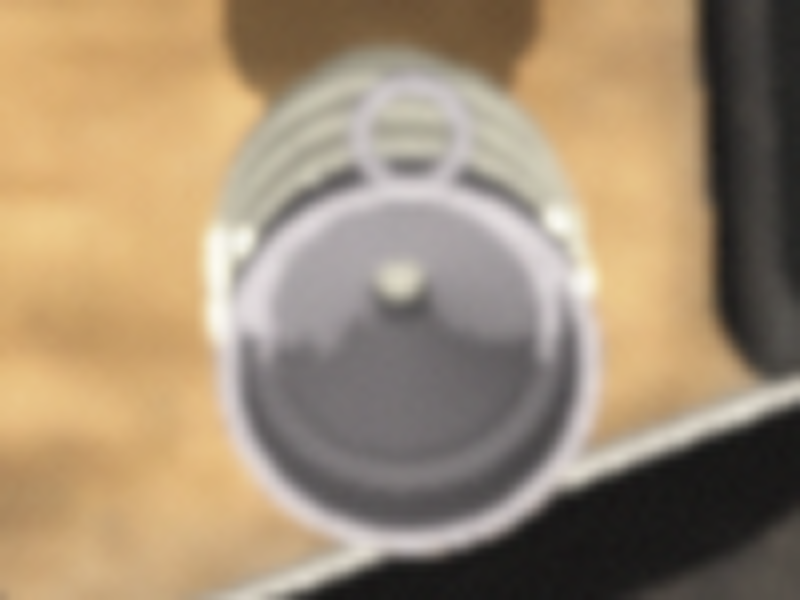

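Emit:
play_rows([
  [11,-17,0],
  [0,0,-36],
  [0,0,-36],
  [0,0,-36],
  [0,0,-36],
  [0,0,0],
  [0,0,0],
], yaw=[0,0,0,0,0,0,0])

```text
t: 3.52
ee_pos: [449.1, 127.8, 197.9]
orientation: [-2.184, -2.255, 0.006]
ft_force: [0.4, -0.3, -0.6]
width: 87.9
grasp_force: 0.0
```

Run:
```python
from h import *
np.set_printoptions(precision=1,suppress=True,linewidth=250)
p=cam('wrist'); save(p,'w2'); w=cloud(p); o=ctrl.get_obs(); print(o['ee_pos'],tooly())
P=w[(w[...,2]>156)&(w[...,2]<168)&(np.hypot(w[...,0]-450,w[...,1]-127)<40)]; Q=P
if len(P)>10:
  for _ in range(5):
    c=fitc(Q); d=np.hypot(P[:,0]-c[0],P[:,1]-c[1])-c[2]; Q=P[np.abs(d)<4]
  print('fit',c,len(Q),P.min(0),P.max(0))
# pan
m=(np.abs(w[...,2]-28)<8)&(np.hypot(w[...,0]-428,w[...,1]-240)<80); print('scale',w[m].mean(0),w[m].min(0),w[m].max(0),m.sum())
print(models.landmark_of(p,'scale_pan')[:1],[atz(p,*r['location'],28) for r in models.landmark_of(p,'scale_pan')[:1]])
```

```text
[450.7 128.2 199.6] 1.8345476700045444
fit (np.float64(450.47220509384175), np.float64(127.08306371262745), np.float64(26.913578232342893)) 1374 [422.4  97.8 156. ] [478.9 166.8 163.8]
scale [417.4 249.7  25.8] [356.9 192.6  20. ] [477.9 299.2  31.1] 8394
[{'location': [236.1, 61.5], 'conf': 0.59}] [array([423.8, 242.2,  28. ])]
```

Emit:
play_rows([
  [0,-1,-20],
  [0,0,-20],
  [0,0,-18],
  [0,0,0],
  [0,0,0],
], yaw=[0,0,0,0,0])

```text
t: 4.08
ee_pos: [451.0, 126.9, 142.0]
orientation: [2.186, 2.256, 0.002]
ft_force: [0.3, 1.5, 0.1]
width: 88.1
grasp_force: 0.0
```

Emit:
play_rows([
  [0,0,0],
  [0,0,0],
  [0,0,0],
  [0,0,0],
  [0,0,0],
  [0,0,0],
  [0,0,0],
  [0,0,0],
], yaw=[0,0,0,0,0,0,0,0], gripper=1)

```text
t: 4.75
ee_pos: [450.7, 126.8, 141.2]
orientation: [2.186, 2.256, 0.001]
ft_force: [-0.8, 0.2, 6.4]
width: 57.2
grasp_force: 30.0
```

Emit:
play_rows([
  [0,0,1],
  [0,0,1.5],
  [0,0,1.5],
  [0,0,1.5],
  [0,0,2],
  [0,0,2],
  [0,0,2],
  [0,0,0],
], yaw=[5,5,5,5,5,5,5,0])

```text
t: 5.42
ee_pos: [450.2, 126.7, 152.3]
orientation: [-1.403, -2.811, 0.0]
ft_force: [0.3, -0.4, -1.7]
width: 57.4
grasp_force: 30.0
```

Run:
```python
from h import *
np.set_printoptions(precision=1,suppress=True,linewidth=250)
p=cam('side'); w=cloud(p); o=ctrl.get_obs(); print(o['ee_pos'],tooly(),o['ft_force'],o['width'])
cv2.imwrite('pics/s3.png',cv2.resize(p['pixels'][115:205,195:315],(800,600),interpolation=cv2.INTER_CUBIC)[:,:,::-1])
```

```text
[450.2 126.7 152.1] 36.696783193331676 [ 0.4 -0.5 -0.9] 57.297818866332115
```

View pics/s3.png

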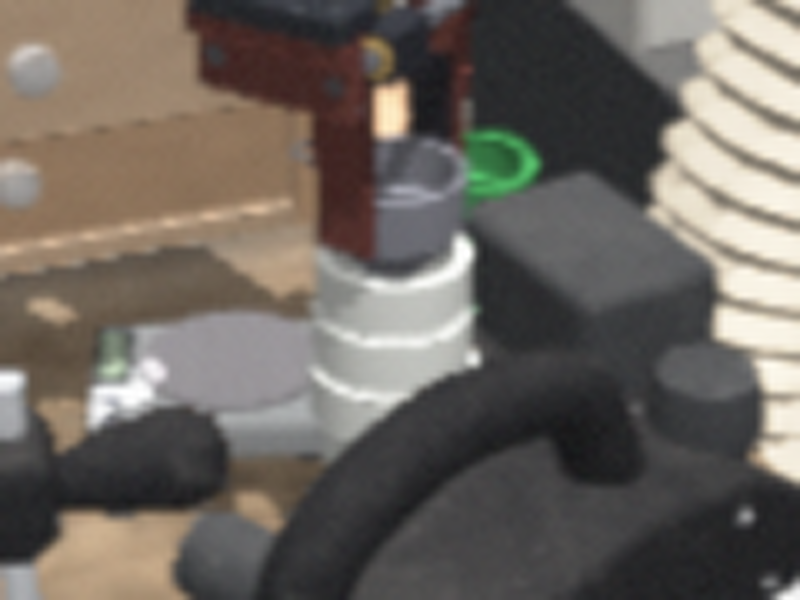

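Funnel is about 11 mm out, turned 35°, and the cups stayed nested. Lifting clear.

Emit:
play_rows([
  [0,0,4],
  [0,0,6],
  [0,0,8],
  [0,0,12],
  [0,0,25],
  [0,0,35],
  [0,0,35],
  [0,0,35],
], yaw=[0,0,0,0,0,0,0,0])

```text
t: 6.13
ee_pos: [449.8, 126.6, 314.5]
orientation: [1.408, 2.808, 0.0]
ft_force: [1.3, 0.3, -0.9]
width: 57.1
grasp_force: 30.0
```

```bash
cat >> h.py <<'E'
def ring(w,c0,rmax,z0,z1,r=None,n=8,tol=4):
    P=w[(w[...,2]>z0)&(w[...,2]<z1)&(np.hypot(w[...,0]-c0[0],w[...,1]-c0[1])<rmax)]
    if len(P)<10: return None
    Q=P
    for _ in range(n):
        c=fitc(Q); d=np.hypot(P[:,0]-c[0],P[:,1]-c[1])-c[2]; Q=P[np.abs(d)<tol]
    return np.array(c),len(Q),len(P),(P.min(0)+P.max(0))/2
E
python3 - <<'E'
from h import *
np.set_printoptions(precision=1,suppress=True,linewidth=250)
print(ctrl.get_obs()['ee_pos'],ctrl.get_obs()['width'])
for cn in ['top','side']:
    p=cam(cn); w=cloud(p)
    print(cn,'stack',ring(w,(450,127),45,128,142))
    print('jar',ring(w,(420,-195),60,76,92))
    m=lambda c,r,a,b:w[(w[...,2]>a)&(w[...,2]<b)&(np.hypot(w[...,0]-c[0],w[...,1]-c[1])<r)]
    P=m((555,-310),70,15,40); print('warmer',P.mean(0),(P.min(0)+P.max(0))/2,len(P))
    P=m((545,-125),75,33,48); print('block',P.mean(0),(P.min(0)+P.max(0))/2,len(P))
    P=m((545,-125),40,5,28); print('hole',P.mean(0),(P.min(0)+P.max(0))/2,len(P), ring(w,(545,-125),40,5,28))
    for n,z in zip(names[4:],[84,28,20,40]):
        for r in models.landmark_of(p,n)[:1]: print(n,r['conf'],r['location'],atz(p,*r['location'],z))
E
```

```text
[449.8 126.6 314.5] 57.106673259374965
top stack None
jar (array([ 420.7, -181.6,   27.7]), 167, 167, array([ 421. , -181.4,   83.2]))
warmer [ 558.9 -304.    21.1] [ 562.8 -303.9   23.2] 1019
block [ 551.3 -127.    39.6] [ 552.1 -126.3   39.7] 801
hole [ 554.4 -128.1   15.7] [ 545.1 -128.3   16.6] 432 (array([ 554.3, -127.6,   23.8]), 167, 432, array([ 545.1, -128.3,   16.6]))
jar_mouth 0.59 [342.9, 193.8] [ 421. -190.   84.]
warmer_plate 0.68 [379.6, 146.0] [ 562.2 -297.4   20. ]
cup_hole 0.78 [315.7, 147.4] [ 548.1 -128.7   40. ]
side stack (array([450.6, 123.7,  27.7]), 164, 182, array([451.1, 125.1, 133.5]))
jar (array([ 420.8, -183.4,   27.4]), 226, 230, array([ 420.5, -182.5,   80.9]))
warmer [ 558.2 -306.8   20. ] [ 562.1 -305.    21. ] 1268
block [ 551.  -129.4   38.5] [ 553.1 -126.    38. ] 730
hole [ 555.2 -113.    17.3] [ 545.5 -116.3   16.7] 311 (array([ 557.5, -117.1,   21.7]), 138, 311, array([ 545.5, -116.3,   16.7]))
jar_mouth 0.6 [297.2, 242.3] [ 421.4 -180.7   84. ]
scale_pan 0.79 [229.7, 172.3] [418.  223.5  28. ]
warmer_plate 0.79 [379.5, 284.1] [ 555.7 -300.6   20. ]
cup_hole 0.65 [332.3, 229.6] [ 543.9 -126.7   40. ]
```

Emit:
play_rows([
  [-3,-38,0],
  [-3,-38,0],
  [-3,-38,0],
  [-3,-38,0],
  [-3,-38,0],
  [-3,-38,0],
  [-3,-38,0],
  [-3,-38,0],
], yaw=[-4,-4,-4,-4,-4,-4,-4,-4])

```text
t: 7.3
ee_pos: [425.5, -179.0, 311.6]
orientation: [-2.13, -2.308, 0.0]
ft_force: [0.2, -0.4, -0.1]
width: 57.1
grasp_force: 30.0
```

Emit:
play_rows([
  [-5,-35,0],
  [0,-35,0],
  [0,-20,0],
  [0,0,0],
  [0,0,0],
], yaw=[-4,-1,0,0,0])

```text
t: 7.72
ee_pos: [420.8, -267.7, 311.2]
orientation: [-2.227, -2.213, 0.0]
ft_force: [-0.2, -0.2, -1.2]
width: 57.2
grasp_force: 30.0
```

Run:
```python
from h import *
np.set_printoptions(precision=1,suppress=True,linewidth=250)
o=ctrl.get_obs();print(o['ee_pos'],o['width'],tooly(),o['qpos'])
p=cam('wrist'); w=cloud(p); save(p,'w4')
print('jar',ring(w,(421,-182),40,76,92,tol=3))
P=w[(w[...,2]>33)&(w[...,2]<48)&(np.hypot(w[...,0]-552,w[...,1]+127)<75)]; print('block',P.mean(0),(P.min(0)+P.max(0))/2,len(P))
for n,z in zip(names[4:],[84,28,20,40]):
    for r in models.landmark_of(p,n)[:1]: print(n,r['conf'],r['location'],atz(p,*r['location'],z))
```

```text
[ 420.8 -267.7  311.2] 57.17972932010885 -0.3414448770309967 [-0.6  0.1  1.8  0.   1.2 -0.6]
jar (array([ 421.5, -181.6,   27.6]), 588, 588, array([ 421.5, -181.8,   81.6]))
block [ 552.4 -123.7   40.1] [ 552.6 -125.6   38.5] 3403
jar_mouth 0.87 [258.8, 91.5] [ 423.8 -179.6   84. ]
warmer_plate 0.69 [346.3, 175.1] [ 559.1 -301.3   20. ]
cup_hole 0.93 [356.9, 50.3] [ 553.9 -127.    40. ]
```

View pics/w4.png

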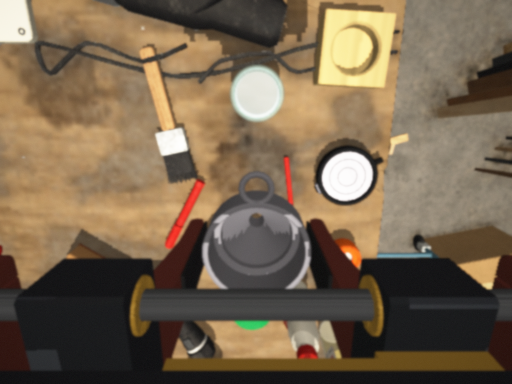

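The funnel hangs upright in the fingers at (257,240). The jar is at (258,92), block at (355,48) and warmer at (347,175), all matching the earlier fits. Moving over the jar.

Emit:
play_rows([
  [0.7,29,0],
  [0,29,0],
  [0,28,0],
  [0,0,-40],
  [0,0,-40],
  [0,0,-40],
  [0,0,-40],
  [0,0,0],
], yaw=[0,0,0,0,0,0,0,0])

```text
t: 8.63
ee_pos: [417.6, -178.3, 146.4]
orientation: [-2.216, -2.211, 0.007]
ft_force: [-1.2, 1.1, -1.6]
width: 57.5
grasp_force: 30.0
```

Run:
```python
from h import *
np.set_printoptions(precision=1,suppress=True,linewidth=250)
o=ctrl.get_obs();print(o['ee_pos'],o['width'],tooly()); z=o['ee_pos'][2]+21
p=cam('wrist'); w=cloud(p)
print('funnel',ring(w,o['ee_pos'][:2],34,z-4,z+4,tol=3))
print('jar',ring(w,(421,-182),40,76,92,tol=3))
p=cam('side'); w=cloud(p); print('side funnel',ring(w,o['ee_pos'][:2],34,z-4,z+4,tol=3))
```

```text
[ 417.6 -178.3  146.4] 57.45976988216396 -0.10861870392357255
funnel (array([ 417.6, -178.1,   27. ]), 1931, 2173, array([ 417.5, -173.3,  167.4]))
jar (array([ 421.1, -179.8,   27.4]), 631, 639, array([ 421.3, -168.7,   80.9]))
side funnel (array([ 419.6, -181.8,   27. ]), 166, 183, array([ 418.3, -178.2,  167.2]))
```

Emit:
play_rows([
  [0,0,0],
  [0,0,0],
  [0,0,0],
  [0,0,0],
], yaw=[0,0,0,0])

```text
t: 9.07
ee_pos: [423.0, -181.8, 154.0]
orientation: [2.223, 2.215, 0.002]
ft_force: [0.3, 0.5, -0.7]
width: 57.0
grasp_force: 30.0
```

Emit:
play_rows([
  [-1.5,0,-12],
  [0,0,-12],
  [0,0,-12],
  [0,0,-10],
  [0,0,-6],
  [0,0,-4],
  [0,0,0],
  [0,0,0],
], yaw=[0,0,0,0,0,0,0,0])

```text
t: 9.73
ee_pos: [420.7, -181.4, 96.4]
orientation: [2.225, 2.217, 0.0]
ft_force: [0.8, -1.1, -0.5]
width: 57.3
grasp_force: 30.0
```

Emit:
play_rows([
  [0,0,-2],
  [0,0,-2],
  [0,0,-2],
  [0,0,0],
  [0,0,0],
], yaw=[0,0,0,0,0])

```text
t: 10.15
ee_pos: [420.4, -181.3, 90.1]
orientation: [-2.225, -2.217, 0.0]
ft_force: [0.0, 0.3, -0.2]
width: 57.2
grasp_force: 30.0
```

Emit:
play_rows([
  [0,0,-1],
  [0,0,-1],
  [0,0,-1],
  [0,0,0],
  [0,0,0],
], yaw=[0,0,0,0,0])

```text
t: 10.57
ee_pos: [420.5, -181.4, 87.8]
orientation: [2.225, 2.217, 0.0]
ft_force: [-3.3, 1.0, 9.3]
width: 57.3
grasp_force: 30.0
```

Emit:
play_rows([
  [0,0,0],
  [0,0,0],
  [0,0,0],
  [0,0,0],
  [0,0,0],
  [0,0,0],
], yaw=[0,0,0,0,0,0], gripper=0)

```text
t: 11.07
ee_pos: [420.4, -181.3, 87.1]
orientation: [-2.225, -2.217, 0.0]
ft_force: [0.3, 0.4, 0.6]
width: 87.8
grasp_force: 0.0
```

Emit:
play_rows([
  [0,0,15],
  [0,0,35],
  [0,0,40],
  [0,0,40],
  [0,0,40],
  [0,0,40],
  [0,0,0],
  [0,0,0],
], yaw=[0,0,0,0,0,0,0,0])

```text
t: 11.73
ee_pos: [421.6, -181.8, 299.4]
orientation: [2.222, 2.214, 0.003]
ft_force: [-0.9, -0.3, 0.4]
width: 87.9
grasp_force: 0.0
```

Run:
```python
from h import *
np.set_printoptions(precision=1,suppress=True,linewidth=250)
o=ctrl.get_obs();print(o['ee_pos'],o['width'],tooly(),o['t'])
for cn in ['top','side','wrist']:
    p=cam(cn); w=cloud(p)
    r=ring(w,(421,-182),34,98,120,tol=3); print(cn,'funnel rim (want z~108)',r)
    P=w[(w[...,2]>98)&(np.hypot(w[...,0]-421,w[...,1]+182)<34)&(w[...,2]<130)]
    P=P[P[:,2]>103]
    if len(P)>20: print(' plane',np.linalg.lstsq(np.c_[P[:,:2]-[421,-182],np.ones(len(P))],P[:,2],rcond=None)[0]*[100,100,1])
```

```text
[ 421.6 -181.8  299.4] 87.8825479835348 -0.20380740074436451 11.7333
top funnel rim (want z~108) None
side funnel rim (want z~108) (array([ 420. , -183.6,   27. ]), 244, 257, array([ 420.6, -180.2,  104. ]))
 plane [ -0.3   0.3 106.2]
wrist funnel rim (want z~108) (array([ 420.6, -181.1,   26.9]), 509, 524, array([ 420.8, -178.9,  104.3]))
 plane [  0.5   0.7 107.8]
```

Emit:
play_rows([
  [3.7,38.5,0],
  [3.7,38.5,0],
  [3.7,38.5,0],
  [3.7,38.5,0],
  [3.7,38.5,0],
  [3.7,38.5,0],
  [3.7,38.5,0],
  [3.7,38.5,0],
], yaw=[0,0,0,0,0,0,0,0])

```text
t: 12.55
ee_pos: [448.8, 128.4, 295.1]
orientation: [-2.224, -2.216, 0.005]
ft_force: [1.2, 0.7, -0.1]
width: 87.7
grasp_force: 0.0
```

Emit:
play_rows([
  [0,0,0],
  [0,0,0],
  [0,0,0],
  [0,0,0],
], yaw=[0,0,0,0])

```text
t: 12.88
ee_pos: [449.5, 125.6, 296.1]
orientation: [-2.226, -2.216, 0.003]
ft_force: [0.2, -0.2, 0.8]
width: 87.8
grasp_force: 0.0
```

Run:
```python
from h import *
np.set_printoptions(precision=1,suppress=True,linewidth=250)
o=ctrl.get_obs();print(o['ee_pos'],tooly())
p=cam('wrist'); w=cloud(p); 
print('cup',ring(w,(450.5,127),38,132,143,tol=3))
xs=np.arange(380,530,8); ys=np.arange(190,50,-8); H=np.full((len(xs),len(ys)),-1)
W=w[~np.isnan(w).any(-1)]
i=np.floor((W[:,0]-380)/8).astype(int); j=np.floor((198-W[:,1])/8).astype(int)
ok=(i>=0)&(i<len(xs))&(j>=0)&(j<len(ys))&(W[:,2]<230)
np.maximum.at(H,(i[ok],j[ok]),W[ok,2].astype(int))
print('      '+' '.join('%4d'%y for y in ys))
for k in range(len(xs))[::-1]: print('%4d: '%xs[k]+' '.join('%4d'%h for h in H[k]))
# scale: body rect + pan
g=((np.abs(w[...,2]-25)<9)&(np.hypot(w[...,0]-417,w[...,1]-245)<80)); P=w[g]
r=cv2.minAreaRect(P[:,:2].astype(np.float32)); print('scale rect',r)
for rr in models.landmark_of(p,'scale_pan')[:1]: print(rr['conf'],rr['location'],atz(p,*rr['location'],28))
for k in range(20,33,2): q=P[(P[:,2]>=k)&(P[:,2]<k+2)]; print(k,len(q),q.mean(0),(q.min(0)+q.max(0))/2)
q=p['pixels'][0:130,180:320]; cv2.imwrite('pics/c5.png',cv2.resize(q,(640,594),interpolation=cv2.INTER_CUBIC)[:,:,::-1])
```

```text
[449.5 125.6 296.1] -0.26911435685202056
cup (array([450.7, 126.6,  27.5]), 753, 753, array([450.8, 126.2, 136.1]))
       190  182  174  166  158  150  142  134  126  118  110  102   94   86   78   70   62   54
 524:  106  106  105  105  105  105  105  105  105  105  104   48   46   43   75   80   83  109
 516:  105  105  104  105  104  103  102  102   96   45   46   43   43    1    1   86   87   88
 508:  100   98   45   45   44   42   42   38   17    1    1    1    1    1    0   86   88   88
 500:   40   28    1    0    1    1    1    1    1    1    1    0    0    0    1    1   89   89
 492:    1    1    1    2    1    1    1    1    0    1    1    0    0    0    1    0   89   90
 484:    1    1    2    1    1    2    1    1    1    1    0   -1   -1   -1   -1    0   10   92
 476:    1    2    1    1    1    1  113  138  138  138  138   -1   -1   -1   -1   -1    0   93
 468:    1    1    1    1    1  129  139  139  138  138  139  139   -1   -1   -1   -1   -1   88
 460:    1    1    1    1    1  138  138  106   94   94  116  138  139   -1   -1   -1   -1   -1
 452:   18    1    1    
[... 854 characters left out ...]
1    1    1    0    0    1    1    2    2    1    1    0    1    0    1    1    1
scale rect ((417.14739990234375, 249.12506103515625), (89.89654541015625, 103.9404296875), 70.09851837158203)
0.62 [238.1, 71.4] [424.9 240.   28. ]
20 1247 [409.1 251.6  21.1] [417.6 249.2  21. ]
22 673 [394.2 261.   22.7] [417.1 248.5  23. ]
24 52 [390.5 267.9  24.7] [409.9 256.7  25. ]
26 948 [426.7 246.2  27.5] [426.9 245.7  27. ]
28 1939 [426.5 246.6  28.8] [426.8 246.3  29. ]
30 91 [425.6 245.3  30.3] [427.  245.5  30.7]<stdin>:17: RuntimeWarning: Mean of empty slice.
  ret = um.true_divide(
Traceback (most recent call last):
ValueError: zero-size array to reduction operation minimum which has no identity
```

Pan centre is (426.8,246) from the depth readings. The shallow cup is at (450.7,126.6). Turning to −38° leaves the fingers clear of the saw and the black box.

Emit:
play_rows([
  [1,1,-17],
  [0,0,-25],
  [0,0,-25],
  [0,0,-25],
  [0,0,-25],
  [0,0,-20],
  [0,0,0],
  [0,0,0],
], yaw=[-7,-7,-7,-7,-5,-5,0,0])

```text
t: 13.65
ee_pos: [450.6, 126.7, 159.7]
orientation: [-2.825, -1.373, 0.004]
ft_force: [-0.4, 0.4, 0.3]
width: 88.1
grasp_force: 0.0
```

Emit:
play_rows([
  [0,0,0],
  [0,0,0],
], yaw=[0,0])

```text
t: 13.82
ee_pos: [452.2, 127.6, 161.6]
orientation: [2.825, 1.373, 0.004]
ft_force: [0.4, 0.1, 0.4]
width: 87.9
grasp_force: 0.0
```

Emit:
play_rows([
  [0,0,-15],
  [0,0,-14],
  [0,0,-10],
  [0,0,-5],
  [0,0,0],
  [0,0,0],
  [0,0,0],
], yaw=[0,0,0,0,0,0,0])

```text
t: 14.4
ee_pos: [451.6, 127.8, 116.8]
orientation: [2.826, 1.372, 0.002]
ft_force: [-0.5, -0.4, 0.4]
width: 88.0
grasp_force: 0.0
```

Emit:
play_rows([
  [0,0,0],
  [0,0,0],
  [0,0,0],
  [0,0,0],
  [0,0,0],
  [0,0,0],
  [0,0,0],
], yaw=[0,0,0,0,0,0,0], gripper=1)

```text
t: 14.98
ee_pos: [451.2, 127.7, 116.3]
orientation: [2.826, 1.372, 0.001]
ft_force: [-0.8, -0.7, 1.8]
width: 60.5
grasp_force: 30.0
```

Emit:
play_rows([
  [0,0,1],
  [0,0,1.5],
  [0,0,2],
  [0,0,3],
  [0,0,4],
  [0,0,5],
  [0,0,0],
  [0,0,0],
], yaw=[3,3,-3,-3,0,0,0,0])

```text
t: 15.65
ee_pos: [451.3, 127.8, 133.0]
orientation: [2.825, 1.373, 0.001]
ft_force: [-0.1, -0.2, -0.7]
width: 60.1
grasp_force: 30.0
```

Emit:
play_rows([
  [0,0,10],
  [0,0,18],
  [0,0,30],
  [0,0,35],
  [0,0,35],
  [0,0,35],
  [0,0,0],
  [0,0,0],
], yaw=[0,0,0,0,0,0,0,0])

```text
t: 16.32
ee_pos: [452.1, 128.0, 298.1]
orientation: [2.825, 1.372, 0.008]
ft_force: [0.4, 0.0, -1.2]
width: 60.4
grasp_force: 30.0
```

Run:
```python
from h import *
np.set_printoptions(precision=1,suppress=True,linewidth=250)
o=ctrl.get_obs();print(o['ee_pos'],o['width'],tooly(),o['ft_force'])
p=cam('side'); w=cloud(p); print('medium left z top 114?',ring(w,(450.6,127),40,106,120)); save(p,'s6')
cv2.imwrite('pics/s6.png',cv2.resize(p['pixels'][50:200,180:320],(560,600),interpolation=cv2.INTER_CUBIC)[:,:,::-1])
```

```text
[452.1 128.  298.1] 60.351347886396205 -38.18600378851943 [ 0.4  0.  -1.2]
medium left z top 114? (array([450. , 123.2,  29.3]), 142, 153, array([450.4, 124.9, 110.9]))
```

View pics/s6.png

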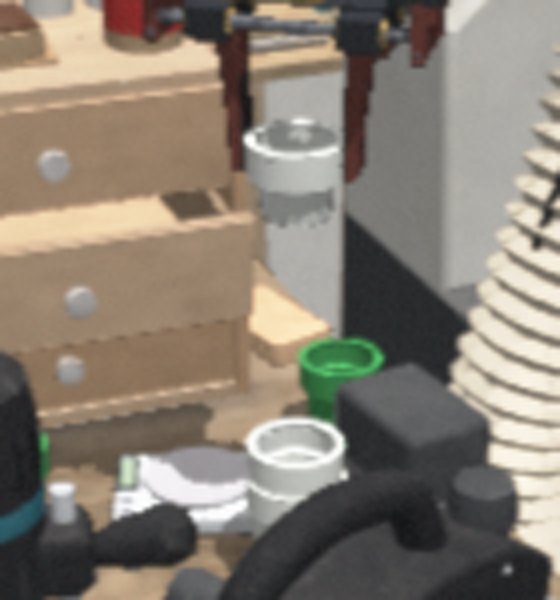

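Only the shallow cup came up; the medium and deep cups are still standing. The drawers are close behind the scale, so I'll turn the wrist round until its camera faces away from them before placing.

Emit:
play_rows([
  [0,0,0],
  [0,0,0],
  [0,0,0],
  [0,0,0],
  [0,0,0],
  [0,0,0],
  [0,0,0],
  [0,0,0],
], yaw=[7,7,7,7,7,7,7,7])

```text
t: 17.03
ee_pos: [449.8, 127.4, 293.7]
orientation: [-1.842, -2.542, 0.005]
ft_force: [-0.2, 0.3, -1.0]
width: 60.2
grasp_force: 30.0
```

Emit:
play_rows([
  [0,0,0],
  [0,0,0],
  [0,0,0],
  [0,0,0],
  [0,0,0],
  [0,0,0],
  [0,0,0],
  [0,0,0],
], yaw=[7,7,7,7,7,7,7,7])

```text
t: 17.7
ee_pos: [449.8, 127.4, 293.7]
orientation: [-0.433, -3.108, 0.002]
ft_force: [-0.2, 0.0, -0.8]
width: 60.1
grasp_force: 30.0
```

Emit:
play_rows([
  [-3,15,0],
  [-3,15,0],
  [-3,15,0],
  [-3,15,0],
  [-3,15,0],
  [-3,15,0],
  [-3,15,0],
  [-3,14,0],
], yaw=[7,7,7,7,7,7,7,7])

```text
t: 18.37
ee_pos: [425.7, 246.9, 293.6]
orientation: [1.077, -2.947, 0.001]
ft_force: [0.2, -0.1, 0.1]
width: 59.8
grasp_force: 30.0
```

Emit:
play_rows([
  [0,0,0],
  [0,0,0],
  [0,0,0],
  [0,0,0],
  [0,0,0],
  [0,0,0],
  [0,0,0],
], yaw=[7,7,7,7,7,0,0])

```text
t: 18.95
ee_pos: [426.3, 246.3, 294.2]
orientation: [1.902, -2.497, -0.001]
ft_force: [0.6, -0.5, -0.1]
width: 60.0
grasp_force: 30.0
```

Run:
```python
from h import *
np.set_printoptions(precision=1,suppress=True,linewidth=250)
o=ctrl.get_obs();print(o['ee_pos'],o['width'],tooly(),o['qpos'])
p=cam('wrist'); w=cloud(p); z=o['ee_pos'][2]+21.7
print('held cup',ring(w,o['ee_pos'][:2],36,z-5,z+5,tol=3))
p=cam('side'); w=cloud(p); P=w[(w[...,2]>100)&(w[...,2]<280)&(w[...,0]>330)&(w[...,0]<530)&(w[...,1]>270)&(w[...,1]<450)]; print('drawer min y',np.percentile(P[:,1],[0,2,10]))
```

```text
[426.3 246.3 294.2] 60.032703741970174 164.5869085453591 [ 0.5  0.1  1.8  0.   1.2 -2.4]
held cup (array([425.8, 247. ,  27.4]), 2655, 3004, array([423.9, 245.1, 315.9]))
drawer min y [322.8 335.5 340.1]
```

Emit:
play_rows([
  [0.5,-0.5,-35],
  [0,0,-35],
  [0,0,-35],
  [0,0,-35],
  [0,0,-35],
  [0,0,-25],
  [0,0,-15],
  [0,0,0],
], yaw=[0,0,0,0,0,0,0,0])

```text
t: 19.72
ee_pos: [425.3, 245.0, 77.4]
orientation: [1.901, -2.493, -0.002]
ft_force: [0.3, -0.7, -0.9]
width: 60.0
grasp_force: 30.0
```

Emit:
play_rows([
  [0,0,-7],
  [0,0,-5],
  [0,0,-4],
  [0,0,0],
  [0,0,0],
  [0,0,0],
  [0,0,0],
], yaw=[0,0,0,0,0,0,0])

```text
t: 20.3
ee_pos: [427.9, 246.4, 65.2]
orientation: [-1.907, 2.495, -0.0]
ft_force: [0.1, 0.3, -0.7]
width: 60.2
grasp_force: 30.0
```

Emit:
play_rows([
  [0,0,-3],
  [0,0,-2],
  [0,0,-2],
  [0,0,-1],
  [0,0,0],
  [0,0,0],
], yaw=[0,0,0,0,0,0])

```text
t: 20.8
ee_pos: [427.5, 246.1, 56.5]
orientation: [1.908, -2.496, -0.0]
ft_force: [-0.5, 1.2, 0.4]
width: 60.2
grasp_force: 30.0
```

Emit:
play_rows([
  [0,0,-1],
  [0,0,-1],
  [0,0,-0.5],
  [0,0,0],
  [0,0,0],
], yaw=[0,0,0,0,0])

```text
t: 21.22
ee_pos: [427.7, 246.3, 54.9]
orientation: [-1.908, 2.496, -0.0]
ft_force: [-1.6, -1.0, 10.9]
width: 60.1
grasp_force: 30.0
```

Emit:
play_rows([
  [0,0,0],
  [0,0,0],
  [0,0,0],
  [0,0,0],
  [0,0,0],
  [0,0,0],
], yaw=[0,0,0,0,0,0], gripper=0)

```text
t: 21.72
ee_pos: [427.5, 246.2, 54.1]
orientation: [1.908, -2.496, -0.0]
ft_force: [-0.7, -0.3, 0.3]
width: 88.1
grasp_force: 0.0
```

Emit:
play_rows([
  [0,0,15],
  [0,0,25],
  [0,0,40],
  [0,0,40],
  [0,0,40],
  [0,0,40],
  [0,0,20],
  [0,0,0],
], yaw=[0,0,0,0,0,0,0,0])

```text
t: 22.38
ee_pos: [430.0, 247.5, 279.4]
orientation: [-1.902, 2.488, -0.002]
ft_force: [1.4, 0.3, 1.3]
width: 88.0
grasp_force: 0.0
```

Emit:
play_rows([
  [6,-30,0],
  [6,-30,0],
  [6,-30,0],
  [5,-29,0],
  [0,0,0],
  [0,0,0],
  [0,0,0],
  [0,0,0],
], yaw=[-6,-6,-6,-5,0,0,0,0])

```text
t: 23.05
ee_pos: [450.2, 127.9, 273.6]
orientation: [1.374, -2.824, -0.001]
ft_force: [0.2, 0.1, 0.2]
width: 87.8
grasp_force: 0.0
```

Run:
```python
from h import *
np.set_printoptions(precision=1,suppress=True,linewidth=250)
o=ctrl.get_obs();print(o['ee_pos'],o['width'],tooly(),o['qpos'])
p=cam('wrist'); w=cloud(p); print('medium',ring(w,(450.6,127),40,108,118,tol=3))
for c in ['top','side']:
    p=cam(c); w=cloud(p); print(c,'shallow (z 76)',ring(w,(427,246),40,68,84,tol=3)); print('medium',ring(w,(450.6,127),40,108,118,tol=3))
```

```text
[450.2 127.9 273.6] 87.77753382862434 141.87939415269514 [ 0.3  0.1  1.9  0.   1.1 -2.2]
medium (array([449.9, 126.3,  29. ]), 783, 783, array([450.1, 126.5, 112.1]))
top shallow (z 76) None
medium None
side shallow (z 76) (array([428.3, 245.2,  27.9]), 114, 131, array([428.5, 244.5,  73.4]))
medium (array([450.1, 123.3,  28.8]), 107, 122, array([449.7, 122.8, 112.1]))
```

Emit:
play_rows([
  [0,-1,-25],
  [0,0,-35],
  [0,0,-35],
  [0,0,-30],
  [0,0,-20],
  [0,0,0],
  [0,0,0],
  [0,0,0],
], yaw=[0,0,0,0,0,0,0,0])

```text
t: 23.87
ee_pos: [451.4, 126.8, 130.2]
orientation: [-1.372, 2.824, -0.0]
ft_force: [0.1, -1.4, 1.0]
width: 87.7
grasp_force: 0.0
```

Emit:
play_rows([
  [0,0,-15],
  [0,0,-12],
  [0,0,-6],
  [0,0,-3],
  [0,0,0],
  [0,0,0],
], yaw=[0,0,0,0,0,0])

```text
t: 24.37
ee_pos: [451.2, 126.4, 94.0]
orientation: [-1.372, 2.825, -0.0]
ft_force: [-0.5, 0.7, -0.2]
width: 87.9
grasp_force: 0.0
```

Emit:
play_rows([
  [0,0,-1],
  [0,0,0],
  [0,0,0],
  [0,0,0],
  [0,0,0],
  [0,0,0],
  [0,0,0],
  [0,0,0],
], yaw=[0,0,0,0,0,0,0,0], gripper=1)

```text
t: 25.03
ee_pos: [450.8, 126.2, 92.4]
orientation: [-1.372, 2.826, -0.0]
ft_force: [-0.1, -0.0, 4.2]
width: 63.0
grasp_force: 30.0
```

Emit:
play_rows([
  [0,0,1],
  [0,0,1.5],
  [0,0,2],
  [0,0,3],
  [0,0,5],
  [0,0,8],
  [0,0,10],
  [0,0,0],
], yaw=[3,3,-3,-3,0,0,0,0])

```text
t: 25.7
ee_pos: [451.8, 126.5, 124.6]
orientation: [-1.372, 2.823, -0.001]
ft_force: [-0.4, 0.5, -1.2]
width: 63.2
grasp_force: 30.0
```

Emit:
play_rows([
  [0,0,15],
  [0,0,25],
  [0,0,35],
  [0,0,35],
  [0,0,35],
  [0,0,35],
  [0,0,20],
  [0,0,0],
], yaw=[0,0,0,0,0,0,0,0])

```text
t: 26.37
ee_pos: [452.9, 126.8, 327.8]
orientation: [-1.369, 2.818, -0.003]
ft_force: [0.7, -0.6, -1.3]
width: 63.2
grasp_force: 30.0
```

Run:
```python
from h import *
np.set_printoptions(precision=1,suppress=True,linewidth=250)
o=ctrl.get_obs();print(o['ee_pos'],o['width'],tooly(),o['ft_force'])
z=o['ee_pos'][2]+22
p=cam('wrist'); w=cloud(p); print('held',ring(w,o['ee_pos'][:2],38,z-5,z+5,tol=3)); print('deep',ring(w,(450.6,127),42,82,96,tol=3))
p=cam('side'); w=cloud(p); print('deep side',ring(w,(450.6,127),42,82,96,tol=3)); P=w[(np.hypot(w[...,0]-451,w[...,1]-127)<45)&(w[...,2]>5)]; print(np.histogram(P[:,2],np.arange(0,340,20)))
```

```text
[452.9 126.8 327.8] 63.19144249977267 141.8319875692069 [ 0.7 -0.6 -1.3]
held (array([451.5, 126.2,  28.9]), 2813, 3196, array([450.4, 126.5, 349.8]))
deep (array([449.8, 126.4,  30.5]), 543, 543, array([449.9, 126.5,  87.2]))
deep side (array([450.2, 123.8,  30.4]), 107, 123, array([450.6, 127.8,  87.3]))
(array([  0,   0,  21, 146, 149,   0,   0,   0,   0,   0,   0,   0,   0,  13, 145, 158]), array([  0,  20,  40,  60,  80, 100, 120, 140, 160, 180, 200, 220, 240, 260, 280, 300, 320]))
```

Emit:
play_rows([
  [6.9,-26.9,0],
  [6.9,-26.9,0],
  [6.9,-26.9,0],
  [6.9,-26.9,0],
  [6.9,-26.9,0],
  [6.9,-26.9,0],
  [6.9,-26.9,0],
  [6.9,-26.9,0],
], yaw=[-7,-7,-7,-7,-7,-7,-7,-7])

```text
t: 27.13
ee_pos: [504.7, -90.2, 320.3]
orientation: [-0.124, -3.135, -0.001]
ft_force: [0.7, -0.3, -0.7]
width: 63.4
grasp_force: 30.0
```

Emit:
play_rows([
  [6.9,-26.9,0],
  [6.9,-26.9,0],
  [6.9,-26.9,0],
  [6.9,-26.9,0],
  [6.9,-26.9,0],
  [6.9,-26.9,0],
  [6.9,-26.9,0],
  [6.9,-26.9,0],
], yaw=[-7,-7,-7,-7,-7,-7,-7,-7])

```text
t: 27.8
ee_pos: [560.1, -305.1, 319.7]
orientation: [-1.582, -2.71, -0.0]
ft_force: [0.7, 0.2, -0.9]
width: 63.4
grasp_force: 30.0
```

Emit:
play_rows([
  [0,0,0],
  [0,0,0],
  [0,0,0],
  [0,0,0],
], yaw=[0,0,0,0])

```text
t: 28.13
ee_pos: [560.4, -303.0, 321.6]
orientation: [-1.572, -2.718, -0.0]
ft_force: [-0.7, 0.6, -0.3]
width: 63.0
grasp_force: 30.0
```

Run:
```python
from h import *
np.set_printoptions(precision=1,suppress=True,linewidth=250)
o=ctrl.get_obs();print(o['ee_pos'],o['width'],tooly(),o['qpos'])
z=o['ee_pos'][2]+22
p=cam('wrist'); w=cloud(p); print('held',ring(w,o['ee_pos'][:2],38,z-5,z+5,tol=3))
P=w[(w[...,2]>12)&(w[...,2]<34)&(np.hypot(w[...,0]-562,w[...,1]+304)<60)]; print(len(P),P.mean(0),P.min(0),P.max(0))
p=cam('side'); w=cloud(p); z=o['ee_pos'][2]+22; print('held side',ring(w,o['ee_pos'][:2],38,z-5,z+5,tol=3))
P=w[(w[...,2]>22)&(w[...,2]<30)&(np.hypot(w[...,0]-562,w[...,1]+304)<60)]; print('rim',fitc(P),ring(w,(562,-304),52,22,30,tol=6))
for r in models.landmark_of(p,'warmer_plate')[:1]: print(r['conf'],atz(p,*r['location'],20))
```

```text
[ 560.4 -303.   321.6] 63.01548162830932 29.912688847709585 [-0.5  0.4  1.5  0.   1.3 -1. ]
held (array([ 559.6, -301.9,   28.8]), 2798, 3205, array([ 557.9, -301.7,  343.6]))
2927 [ 560.  -301.7   21.2] [ 512.4 -349.8   12. ] [ 615.6 -256.5   26.4]
held side (array([ 560.5, -303.7,   30. ]), 153, 204, array([ 563. , -304.8,  343.5]))
rim (np.float64(559.354029164463), np.float64(-305.47808007375255), np.float64(42.708692799969256)) (array([ 559.3, -305.5,   43. ]), 232, 238, array([ 558.9, -306.3,   24.2]))
0.81 [ 558.2 -299.2   20. ]
```

Emit:
play_rows([
  [-1,-1,-35],
  [0,0,-40],
  [0,0,-40],
  [0,0,-40],
  [0,0,-40],
  [0,0,-25],
  [0,0,-15],
  [0,0,0],
], yaw=[0,0,0,0,0,0,0,0])

```text
t: 28.95
ee_pos: [557.7, -303.3, 83.9]
orientation: [-1.571, -2.713, 0.0]
ft_force: [-0.6, 1.2, -0.7]
width: 63.3
grasp_force: 30.0
```

Emit:
play_rows([
  [0,0,-6],
  [0,0,-4],
  [0,0,-2],
  [0,0,0],
  [0,0,0],
  [0,0,0],
  [0,0,0],
], yaw=[0,0,0,0,0,0,0])

```text
t: 29.53
ee_pos: [560.3, -305.4, 76.3]
orientation: [1.575, 2.717, 0.0]
ft_force: [0.8, -0.8, -0.1]
width: 63.3
grasp_force: 30.0
```

Emit:
play_rows([
  [0,1,-3],
  [0,0,-2],
  [0,0,-2],
  [0,0,-1],
  [0,0,0],
  [0,0,0],
  [0,0,0],
], yaw=[0,0,0,0,0,0,0])

```text
t: 30.12
ee_pos: [560.0, -304.2, 67.6]
orientation: [-1.576, -2.718, 0.0]
ft_force: [-0.4, 0.0, -1.0]
width: 63.4
grasp_force: 30.0
```

Emit:
play_rows([
  [0,0,-0.5],
  [0,0,-0.5],
  [0,0,0],
  [0,0,0],
], yaw=[0,0,0,0])

```text
t: 30.45
ee_pos: [560.1, -304.3, 67.0]
orientation: [1.576, 2.718, -0.0]
ft_force: [-1.4, 0.4, 3.7]
width: 63.1
grasp_force: 30.0
```

Emit:
play_rows([
  [0,0,-0.5],
  [0,0,0],
], yaw=[0,0])

```text
t: 30.62
ee_pos: [560.1, -304.3, 67.0]
orientation: [1.576, 2.717, -0.0]
ft_force: [-2.1, -0.0, 8.1]
width: 63.3
grasp_force: 30.0
```

Emit:
play_rows([
  [0,0,0],
  [0,0,0],
  [0,0,0],
  [0,0,0],
  [0,0,0],
  [0,0,0],
], yaw=[0,0,0,0,0,0], gripper=0)

```text
t: 31.12
ee_pos: [559.9, -304.2, 66.0]
orientation: [-1.576, -2.718, 0.0]
ft_force: [0.2, 0.2, 0.7]
width: 87.5
grasp_force: 0.0
```

Emit:
play_rows([
  [0,0,15],
  [0,0,25],
  [0,0,40],
  [0,0,40],
  [0,0,40],
  [0,0,40],
  [0,0,40],
  [0,0,0],
], yaw=[0,0,0,0,0,0,0,0])

```text
t: 31.78
ee_pos: [563.4, -306.1, 315.6]
orientation: [1.569, 2.706, 0.0]
ft_force: [0.4, -0.0, 0.3]
width: 87.6
grasp_force: 0.0
```

Emit:
play_rows([
  [0,30,0],
  [0,25,0],
  [0,25,0],
  [0,25,0],
  [0,0,0],
  [0,0,0],
  [0,0,0],
  [0,0,0],
], yaw=[0,0,0,0,0,0,0,0])

```text
t: 32.45
ee_pos: [560.0, -200.1, 306.1]
orientation: [1.577, 2.717, -0.0]
ft_force: [-0.4, -0.1, 0.5]
width: 87.8
grasp_force: 0.0
```

Run:
```python
from h import *
np.set_printoptions(precision=1,suppress=True,linewidth=250)
o=ctrl.get_obs();print(o['ee_pos'],o['width'],tooly())
p=cam('wrist'); w=cloud(p); save(p,'w7')
P=w[(w[...,2]>34)&(w[...,2]<46)&(np.hypot(w[...,0]-552,w[...,1]+127)<75)]; print('block',cv2.minAreaRect(P[:,:2].astype(np.float32)),len(P))
a=ring(w,(552,-127),36,-5,34,tol=2); print('in hole',a)
# floor visible + hole edge: points of the top plane nearest the centre per direction
d=P[:,:2]-[552,-127]; an=np.degrees(np.arctan2(d[:,1],d[:,0]))//15; r=np.hypot(*d.T)
E_=np.array([P[(an==k)][np.argmin(r[an==k])] for k in np.unique(an) if (an==k).sum()>5]); print('edge fit',fitc(E_))
for r in models.landmark_of(p,'cup_hole')[:1]: print(r['conf'],r['location'],atz(p,*r['location'],40))
p=cam('side'); w=cloud(p); print('medium',ring(w,(560,-304),42,80,96,tol=3))
```

```text
[ 560.  -200.1  306.1] 87.82022423735425 29.75262082787282
block ((552.5719604492188, -125.68400573730469), (90.05320739746094, 90.19192504882812), 86.3642807006836) 2872
in hole (array([ 553.6, -125.4,   23. ]), 289, 1589, array([ 552.7, -125.7,   23. ]))
edge fit (np.float64(552.3444187324204), np.float64(-125.72220234988356), np.float64(30.81074175969676))
0.58 [279.6, 109.0] [ 555.  -126.8   40. ]
medium (array([ 558.7, -306.3,   29.2]), 270, 303, array([ 559.2, -305.6,   85. ]))
```

View pics/w7.png

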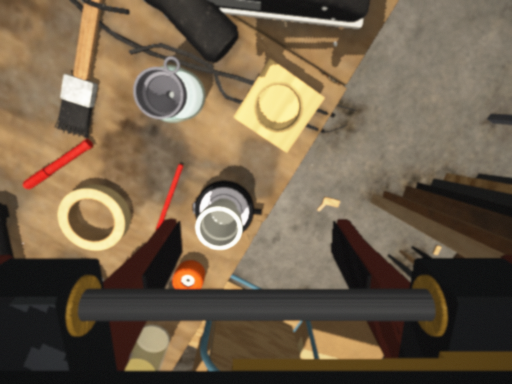

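The picture shows the funnel seated in the jar at (167,90), the medium cup on the warmer at (222,215), and the hole at (279,106), fitted to (552.4,−125.7). Now for the deep cup.

Emit:
play_rows([
  [-11,32.6,0],
  [-11,32.6,0],
  [-11,32.6,0],
  [-11,32.6,0],
  [-11,32.6,0],
  [-11,32.6,0],
  [-11,32.6,0],
  [-11,32.6,0],
], yaw=[-6.8,-6.8,-6.8,-6.8,-6.8,-6.8,-6.8,-6.8])

```text
t: 33.27
ee_pos: [471.9, 61.3, 306.3]
orientation: [2.646, 1.694, 0.001]
ft_force: [0.5, -0.1, -0.2]
width: 87.7
grasp_force: 0.0
```

Emit:
play_rows([
  [-11,32.6,0],
  [-11,32.6,0],
  [0,0,-30],
  [0,0,-40],
  [0,0,-40],
  [0,0,-40],
  [0,0,0],
  [0,0,0],
], yaw=[-6.8,-6.8,0,0,0,0,0,0])

```text
t: 33.93
ee_pos: [450.3, 122.5, 155.1]
orientation: [-2.816, -1.39, 0.008]
ft_force: [-0.6, -0.4, 0.5]
width: 88.1
grasp_force: 0.0
```

Emit:
play_rows([
  [0,0,0],
  [0,0,0],
  [0,0,0],
], yaw=[0,0,0])

```text
t: 34.18
ee_pos: [453.1, 123.3, 158.6]
orientation: [2.816, 1.391, 0.007]
ft_force: [0.4, -0.1, 0.2]
width: 88.1
grasp_force: 0.0
```

Run:
```python
from h import *
np.set_printoptions(precision=1,suppress=True,linewidth=250)
o=ctrl.get_obs();print(o['ee_pos'],o['width'],tooly())
p=cam('wrist'); w=cloud(p); print('deep',ring(w,(450,126.5),42,82,96,tol=3))
```

```text
[453.1 123.3 158.6] 88.05038275938122 -37.437894861521286
deep (array([450.9, 126.6,  30.4]), 1636, 1651, array([450.5, 125.9,  86.9]))
```

Emit:
play_rows([
  [-1.5,3,-20],
  [0,0,-20],
  [0,0,-20],
  [0,0,-15],
  [0,0,-7],
  [0,0,-3],
  [0,0,0],
  [0,0,0],
], yaw=[0,0,0,0,0,0,0,0])

```text
t: 34.9
ee_pos: [450.6, 126.2, 72.1]
orientation: [2.816, 1.391, 0.002]
ft_force: [0.2, 0.3, 0.2]
width: 88.2
grasp_force: 0.0
```

Emit:
play_rows([
  [0,0,0],
  [0,0,0],
  [0,0,0],
  [0,0,0],
  [0,0,0],
  [0,0,0],
  [0,0,0],
  [0,0,0],
], yaw=[0,0,0,0,0,0,0,0], gripper=1)

```text
t: 35.57
ee_pos: [450.3, 126.2, 71.6]
orientation: [2.816, 1.391, 0.001]
ft_force: [0.2, 0.9, 5.6]
width: 66.6
grasp_force: 30.0
```

Emit:
play_rows([
  [0,0,5],
  [0,0,15],
  [0,0,35],
  [0,0,41],
  [0,0,41],
  [0,0,41],
  [0,0,41],
  [0,0,41],
], yaw=[0,0,0,0,0,0,0,0])

```text
t: 36.23
ee_pos: [448.9, 125.8, 333.3]
orientation: [-2.816, -1.392, 0.001]
ft_force: [2.2, -0.6, -1.1]
width: 66.6
grasp_force: 30.0
```

Emit:
play_rows([
  [12.7,-31.5,0],
  [12.7,-31.5,0],
  [12.7,-31.5,0],
  [12.7,-31.5,0],
  [12.7,-31.5,0],
  [12.7,-31.5,0],
  [12.7,-31.5,0],
  [12.7,-31.5,0],
], yaw=[0,0,0,0,0,0,0,0])

```text
t: 36.9
ee_pos: [551.3, -127.5, 331.0]
orientation: [-2.816, -1.391, 0.001]
ft_force: [-0.1, 0.6, -1.8]
width: 66.2
grasp_force: 30.0
```

Emit:
play_rows([
  [0,0,0],
  [0,0,-30],
  [0,0,-35],
  [0,0,-35],
  [0,0,-25],
  [0,0,0],
  [0,0,0],
  [0,0,0],
], yaw=[0,0,0,0,0,0,0,0])

```text
t: 37.57
ee_pos: [552.3, -125.8, 207.7]
orientation: [2.816, 1.391, 0.002]
ft_force: [0.1, -0.5, -0.5]
width: 66.3
grasp_force: 30.0
```

Run:
```python
from h import *
np.set_printoptions(precision=1,suppress=True,linewidth=250)
o=ctrl.get_obs();print(o['ee_pos'],o['width'],tooly(),o['ft_force'])
z=o['ee_pos'][2]+18.4
p=cam('wrist'); w=cloud(p); print('held',ring(w,o['ee_pos'][:2],40,z-5,z+4,tol=3))
```

```text
[ 552.3 -125.8  207.7] 66.31478191885091 -37.403406481956154 [ 0.1 -0.5 -0.5]
held (array([ 552.7, -124.7,   30.3]), 2888, 3267, array([ 554.3, -125. ,  225.6]))
```

Emit:
play_rows([
  [0,-0.5,-25],
  [0,0,-25],
  [0,0,-20],
  [0,0,-12],
  [0,0,0],
  [0,0,0],
  [0,0,0],
], yaw=[0,0,0,0,0,0,0])

```text
t: 38.2
ee_pos: [552.8, -126.7, 125.9]
orientation: [2.815, 1.391, 0.003]
ft_force: [0.0, -0.1, -1.5]
width: 66.2
grasp_force: 30.0
```

Emit:
play_rows([
  [0,0,-6],
  [0,0,-6],
  [0,0,-6],
  [0,0,-5],
  [0,0,-3],
  [0,0,-2],
  [0,0,0],
  [0,0,0],
], yaw=[0,0,0,0,0,0,0,0])

```text
t: 38.87
ee_pos: [551.4, -126.4, 96.0]
orientation: [-2.816, -1.391, 0.0]
ft_force: [0.3, 0.0, -0.5]
width: 66.5
grasp_force: 30.0
```

Emit:
play_rows([
  [0.5,0.5,-2],
  [0,0,-2],
  [0,0,-2],
  [0,0,-1],
  [0,0,0],
  [0,0,0],
  [0,0,0],
], yaw=[0,0,0,0,0,0,0])

```text
t: 39.45
ee_pos: [552.0, -125.9, 89.2]
orientation: [2.817, 1.392, -0.0]
ft_force: [-0.1, 0.1, -0.9]
width: 66.4
grasp_force: 30.0
```

Emit:
play_rows([
  [0,0,-1],
  [0,0,-0.5],
  [0,0,0],
  [0,0,0],
], yaw=[0,0,0,0])

```text
t: 39.78
ee_pos: [552.0, -125.9, 87.6]
orientation: [-2.817, -1.391, 0.0]
ft_force: [-0.6, 0.5, -1.9]
width: 66.4
grasp_force: 30.0
```

Emit:
play_rows([
  [0,0,-0.5],
  [0,0,-0.5],
  [0,0,-0.5],
  [0,0,0],
  [0,0,0],
], yaw=[0,0,0,0,0])

```text
t: 40.2
ee_pos: [552.2, -126.0, 87.2]
orientation: [2.816, 1.391, 0.0]
ft_force: [-2.1, 0.3, 7.7]
width: 66.5
grasp_force: 30.0
```

Contact at the hole floor (87.2, about as expected). Releasing and retreating, then checking everything.

Emit:
play_rows([
  [0,0,0],
  [0,0,0],
  [0,0,0],
  [0,0,0],
  [0,0,0],
  [0,0,0],
], yaw=[0,0,0,0,0,0], gripper=0)

```text
t: 40.7
ee_pos: [551.9, -125.9, 86.0]
orientation: [-2.816, -1.391, 0.0]
ft_force: [0.3, -0.3, 0.7]
width: 87.9
grasp_force: 0.0
```

Emit:
play_rows([
  [0,0,15],
  [0,0,25],
  [0,0,40],
  [0,0,40],
  [0,0,40],
  [0,0,40],
  [0,0,40],
  [0,0,0],
], yaw=[0,0,0,0,0,0,0,0])

```text
t: 41.37
ee_pos: [555.6, -126.8, 334.9]
orientation: [2.809, 1.388, 0.016]
ft_force: [0.5, -0.1, 0.5]
width: 87.7
grasp_force: 0.0
```

Emit:
play_rows([
  [-20,-5,10],
  [-20,-5,0],
  [-20,-5,0],
  [0,0,0],
  [0,0,0],
  [0,0,0],
  [0,0,0],
], yaw=[0,0,0,0,0,0,0])

```text
t: 41.95
ee_pos: [492.9, -140.8, 336.0]
orientation: [2.816, 1.392, 0.0]
ft_force: [-0.4, -0.4, -0.2]
width: 87.7
grasp_force: 0.0
```

Run:
```python
from h import *
np.set_printoptions(precision=1,suppress=True,linewidth=250)
o=ctrl.get_obs();print(o['ee_pos'],o['width'],o['t'])
for cn in ['side','top','wrist']:
    p=cam(cn); w=cloud(p)
    if cn=='side': save(p,'s9')
    for n,c,z in [('funnel',(421,-182),108),('shallow',(427,246),76),('medium',(560,-304),88),('deep',(552.4,-125.7),105)]:
        r=ring(w,c,36,z-5,z+6,tol=3)
        P=w[(w[...,2]>z-5)&(w[...,2]<z+6)&(np.hypot(w[...,0]-c[0],w[...,1]-c[1])<36)]
        if r is not None: print(cn,n,r[0],r[1],'ztop',np.percentile(P[:,2],95)-z)
```

```text
[ 492.9 -140.8  336. ] 87.74550425704214 41.95
side funnel [ 420.3 -183.2   26.9] 143 ztop 0.7922252520070572
side shallow [428.  245.3  27.4] 80 ztop 1.2556675733682567
side medium [ 559.  -305.5   29.2] 210 ztop 0.8759369613396757
side deep [ 551.4 -128.    30.7] 156 ztop 0.8803234122835022
top shallow [427.8 246.4  27.7] 156 ztop 3.091064118573101
wrist funnel [ 421.1 -181.7   27. ] 345 ztop 1.2761869003798978
wrist medium [ 560.  -303.4   29.2] 362 ztop 1.5779112543142162
wrist deep [ 552.4 -125.9   30.5] 617 ztop 1.6224447685802517
```

View pics/s9.png

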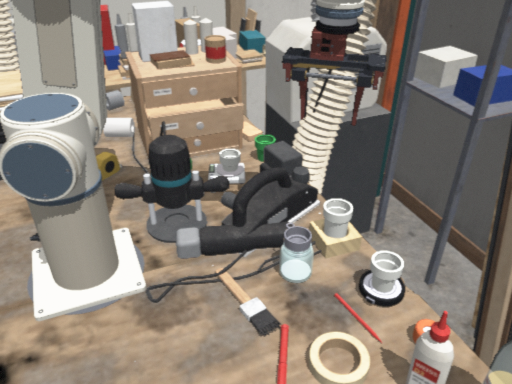

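The funnel is in the jar (296,240), the deep cup in the block (337,215), the medium cup on the warmer (386,272) and the shallow cup on the scale (230,160), all upright and in place. Handing in.

```bash
python3 -c "
from workcell import ticket
print(ticket.close_job())"
```

```text
the job is handed in; nothing more can be done
None
```

I set the station out and handed it in at about 42 s: the funnel is seated in the jar, the shallow cup is on the scale, the medium cup is on the warmer and the deep cup is on the floor of the block's hole. All four stood upright and released on the last camera check; the hand-in gave no verdict.

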